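# Find a hanging rail's balance point and set its hanger there

## Task

The wooden utensil rail leans on its balancing stand because one of its steel end caps is filled. Without lifting it, gently slide the rail lengthwise over the stand's middle rocker until it tips off the low rest and stays level on the rocker by itself, touching neither rest. Then mark the balance point: set the steel hanger saddle astride the rail, centred right above the rocker, so that the rail is still balanced level when you let go; leave the other kitchen things where they are.

Things in the scene. Friction and masses are not known exactly. Their poses are not given: they have to be found in the camera images.
- stand: Fixed wooden balancing stand, base 90 x 200 x 12 mm high. Origin: centre of its underside, on the counter; its y axis runs along the rail, z up. In the middle a rocker (the fulcrum), at y = -75 and +75 mm a fixed rest, 14 mm long (y), top 39 mm high. Rocker and rests have 5 mm thick cheeks (16 to 21 mm from the middle in x), 10 mm above their tops, that guide the rail with 2 mm play each side.
- ridge_top (a point): Centre of the top of the rocker when level, 45 mm above the counter; axes as the stand. The rocker is 24 mm long (y), pivots about x, lightly sprung to level and damped. The rail leans 0.073 rad when it lies on rocker and rest, is level (0 rad) when its balance point is right over the rocker's middle, and in between leans by about 0.008 rad per mm that the balance point is off.
- rail_mid (a point): Geometric centre (half-way up) of the loose rail: 400 mm long (its y, within 0.05 rad of the stand's y), 28 wide (x), 24 high (z), light wood with an equal-looking 20 mm steel cap at each end. 0.30 to 0.38 kg. The cap at -y is filled, so the balance point lies an unknown 30 to 66 mm from here towards -y. Level on the rocker, this point is 57 mm above the counter.
- rail_end (a point): Centre of the rail's -y end face (28 x 24 mm), 200 mm from rail_mid; axes as the rail. At the start this end is down on the rest at the stand's -y side, the balance point 20 to 75 mm short of the rocker's middle (to -y). Sliding friction 0.5 to 4 N. A finger staying against the end can hold the rail from tipping: back off to see how it settles.
- saddle_grip (a point): Loose steel hanger saddle, 60 g, standing on its two legs on the counter. The point is on its upright lug, 42 mm above the bottoms of the legs; z up. The lug is 12 mm thick (x), 24 mm wide (y) and spans 14 to 60 mm above the leg bottoms, with a dark hanging eye. Grasp it here.
- saddle_seat (a point): Centre of the underside of the saddle's plate (42 x 30 mm, 5 mm thick), 33 mm below saddle_grip. It rests on the rail's top: 69 mm above the counter with the rail level. Legs at both x sides, 4 mm thick, reach 9 mm down and leave a 34 mm gap that goes over the 28 mm wide rail, saddle y along rail y, either way round.
- egg_cup: White egg cup, 44 mm across, 50 mm high, bystander near the saddle; origin: centre of the underside.
- bowl: Blue bowl, 110 mm across, 45 mm high, bystander; origin: centre of the underside.
- salt_jar: Glass jar with steel cap, 48 mm across, 75 mm high, bystander; origin: centre of the underside.
- spoon: Spoon, 190 mm, lying on the counter, bystander.
- spatula: Wooden-handled spatula, 260 mm, lying on the counter, bystander.
- glass: Upturned drinking glass, 68 mm across, 88 mm high, standing alone on the counter, bystander; origin: centre of the underside.
Things that resemble listed ones, but are neither listed nor needed, are in the scene too. Leave any orange or yellow look-alike of the part that bears saddle_grip alone. What is shaped like the stand but red is not meant.

How it is judged:
On the way:
1. the rail balances level on the rocker by itself, neither rest nor the fingers touching it, before the saddle is brought to it (angle between rail_mid's own z axis and vertical below 0.03 rad and z of rail_mid in the frame of stand between 0.053 and 0.061 m and x of rail_mid in the frame of stand between -0.006 and 0.006 m and z of saddle_grip in the frame of rail_mid below 0.03 m and contact force between the fingers and rail below 0.05 N), for 0.5 s.
At the end, for the whole second after the job is handed in: The rail lies level (within 0.03 rad) on the rocker alone, between its cheeks, and the saddle sits astride it, plate down on the rail's top (within 3 mm), lengthwise with the rail (within 0.2 rad) and centred above the rocker's middle within 8 mm; both at rest and released (angle between rail_mid's own z axis and vertical below 0.03 rad and z of rail_mid in the frame of stand between 0.053 and 0.061 m and x of rail_mid in the frame of stand between -0.006 and 0.006 m and y of saddle_grip in the frame of stand between -0.008 and 0.008 m and z of saddle_grip in the frame of rail_mid between 0.042 and 0.049 m and x of saddle_grip in the frame of rail_mid between -0.006 and 0.006 m and angle between the y axis of saddle_grip and the y axis of rail_mid, either way round below 0.2 rad and angle between saddle_grip's own z axis and vertical below 0.08 rad and linear speed of each of rail, saddle below 0.02 m/s); the robot touches nothing.
It fails at once if the rail is pushed, pressed or squeezed with more than 15 N by the fingers (contact force between the fingers and rail above 15 N).
It fails at once if the saddle is pressed onto the rail with more than 25 N (contact force between saddle and rail above 25 N).
It fails at once if the rail is lifted (its centre more than 75 mm above the counter) or falls off the stand (height (world z) of rail_mid above 0.075 m or height (world z) of rail_mid below 0.04 m).
It fails at once if another kitchen thing is moved more than 30 mm (distance of any of egg_cup, bowl, salt_jar, spoon, spatula, glass from where it was at the start of the episode above 0.03 m).
It also fails if it takes over 72 s, if anything falls off the work surface, if the arm or the gripper's body presses on something with over 40 N, if the wrist force passes 120 N, or if a joint passes its speed limit or range.

## Robot

A 7-joint arm with a two-finger parallel gripper is mounted at the origin on the work surface. World frame = base frame: x ahead of the robot, y to its left, z up, the work surface at z = 0. Lengths are in m, angles in rad, forces in N, time in s.
With the tool pointing down it reaches from about 0.4 to 0.9 m from the base axis. Payload 5.5 kg.
Tool frame: the origin (TCP) lies midway between the tips of the shut fingers; the grasp point (between the pads) lies 19 mm behind it; y points along the fingers, z is the direction in which the jaws open and shut, and the axes are right-handed (so a half turn about y gives the same grasp; the last joint's range is limited). The gripper opens to 92 mm and grips with 3 to 60 N. Pads are 19 mm wide; open, the fingers measure 130 mm over their backs; the gripper's body (75 mm by 190 mm) begins 47 mm behind the grasp point.
Start: joints at [-0.998, 0.501, -0.427, 1.55, 0.221, 1.138, -0.21], TCP at [0.198, 0.619, 0.227] pointing down, gripper open.
Joint ranges: [-2.88, 2.88], [-0.31, 2.03], [-1.54, 1.56], [0.2, 2.42], [-1.41, 4.55], [0.19, 2.02], [-2.57, 2.57]. Speed limits (rad/s): [2.57, 2.57, 3.14, 3.14, 3.14, 3.14, 3.14].

## Interface

Orientations are given as a unit quaternion [w, x, y, z].
In Python, from cell import ctrl gives the robot as it stands. Calls block until the motion is done:
- ctrl.move_to(position, orientation): joint-space move of the TCP to a pose.
- ctrl.move_linear(position, orientation=None, vel=0.15): straight line of the TCP; orientation=None keeps the orientation; vel is the mean speed in m/s.
- ctrl.move_joints(angles): joint-space move.
- ctrl.move_gripper(opening, strength=None): finger opening in m; strength is the grip in N (None keeps the last); returns when the fingers have stopped.
- ctrl.pause(seconds).
- ctrl.inverse_kinematics(position, orientation): joint angles nearest the present ones, or None.
- ctrl.observe(): the state.
- ctrl.camera(name): name is "side" or "top" or "wrist"; returns a dict with "pixels" (480x640x3 uint8, red, green, blue), "intrinsics" (3x3 intrinsics, pixels), "extrinsics" (4x4, takes a point from camera to world coordinates). Camera axes: x right, y down, z forward; pixel columns grow to the right and rows downward; lengths in m; the calibration is good to about 2 mm. The wrist camera is an equidistant fisheye: a pixel r from the principal point sees the ray r / f radians off the axis. A picture is of the moment at which its call begins. There is no depth.
A pose or a line that the arm cannot do raises ctrl.MotionError and nothing moves.
- ctrl.sign_off(): hands the job in, once; it reports no verdict.
Trained networks look in a picture, given as the dict that the camera call returned (one of the last four; its "shot" number tells which), for a name from the list of things; names that differ only in an ending like _2 or _b are one class to them, and where a whole thing is asked for, a point or a joint stands for the part that bears it (a point fixed in the world has none). Each returns a list of dicts, best first, with "score" (0 to 1); they miss things now and then, are a little off and sometimes report something else, mostly with a low value. They report only what shows in the picture. A call takes as long as a camera call. They do not tell look-alikes from the thing itself.
- ctrl.boxes_of(picture, query): "extent" ([left, top, right, bottom] in pixels, round what is visible of it).
The state is a dict: "time_s": time; "joints": joint angles; "dq": joint speeds; "joint_torque": joint torques, N m; "eef_pos": TCP position; "tcp_rot": TCP orientation; "wrist_force": force on the tool from outside, world axes, zero at the start; "ft_torque": the same for the moment, N m; "width": finger opening in m.
Only numpy, scipy, OpenCV 4.12 (cv2) and the standard library are available. Lean on these libraries where they do the work, as an engineer would, in place of code of your own. Each camera call takes 0.05 s, during which the arm holds its last target. There are 200 camera calls.

## Working session

There is one attempt and no reset: what is moved stays moved. The work goes in short steps, each a Python script; the robot and the scene stay as the last script left them, time stands still between calls to the robot, and variables do not carry over. Pictures are saved under pics/ and viewed, about 8 in all and at most 12, crops included, and the job is handed in when it is done.

```bash
ls; mkdir -p pics
cat > h.py <<'E'
import numpy as np, cv2
from cell import ctrl
def snap(name,fn=None):
    p=ctrl.camera(name)
    if fn: cv2.imwrite('pics/'+fn,p['pixels'][:,:,::-1])
    return p
def proj(p,X):
    T=np.linalg.inv(p['extrinsics']);c=T[:3,:3]@np.array(X)+T[:3,3];K=p['intrinsics']
    return (K@c/c[2])[:2]
def onplane(p,uv,z):
    K=p['intrinsics'];E=p['extrinsics']
    d=E[:3,:3]@np.linalg.inv(K)@np.array([uv[0],uv[1],1.]);o=E[:3,3]
    return o+d*(z-o[2])/d[2]
E
python3 - <<'E'
from h import *
for n in ['top','side']:
    p=snap(n,n+'0.png'); print(n,p['extrinsics'].round(3).tolist(),p['intrinsics'].round(1).tolist())
    for q in ['stand','rail_mid','saddle_grip','egg_cup','bowl','salt_jar','spoon','spatula','glass']:
        print(q,[(round(d['score'],2),[round(float(x)) for x in d['extent']]) for d in ctrl.boxes_of(p,q)[:3]])
s=ctrl.observe(); print(s['time_s'],s['eef_pos'],s['tcp_rot'],s['width'],s['wrist_force'])
E
```

```text
pics
top [[-0.012, -0.991, 0.135, 0.326], [-1.0, 0.015, 0.023, -0.027], [-0.025, -0.134, -0.991, 1.281], [0.0, 0.0, 0.0, 1.0]] [[547.8, 0.0, 314.0], [0.0, 547.8, 238.5], [0.0, 0.0, 1.0]]
stand [(0.75, [426, 345, 523, 403]), (0.68, [266, 190, 351, 238]), (0.62, [125, 312, 218, 385])]
rail_mid [(0.78, [219, 190, 395, 232])]
saddle_grip [(0.68, [308, 254, 330, 270]), (0.62, [273, 245, 289, 264]), (0.46, [278, 286, 296, 303])]
egg_cup [(0.5, [359, 241, 380, 260])]
bowl [(0.93, [368, 104, 416, 150]), (0.38, [313, 118, 332, 145])]
salt_jar [(0.7, [314, 117, 336, 144]), (0.26, [241, 122, 275, 158])]
spoon [(0.72, [316, 118, 333, 146]), (0.64, [169, 253, 245, 289]), (0.27, [222, 194, 394, 229])]
spatula [(0.7, [423, 243, 528, 308])]
glass [(0.88, [241, 121, 274, 160])]
side [[0.993, -0.049, 0.103, 0.383], [-0.112, -0.604, 0.789, -0.76], [0.024, -0.796, -0.605, 0.632], [0.0, 0.0, 0.0, 1.0]] [[454.5, 0.0, 320.6], [0.0, 454.5, 236.5], [0.0, 0.0, 1.0]]
stand [(0.94, [92, 347, 202, 480]), (0.62, [334, 215, 377, 283]), (0.16, [297, 210, 318, 235])]
rail_mid [(0.9, [348, 171, 368, 301])]
saddle_grip [(0.8, [290, 234, 312, 261]), (0.72, [257, 216, 278, 240])]
egg_cup [(0.55, [307, 266, 328, 302])]
bowl [(0.65, [447, 269, 504, 317])]
salt_jar [(0.88, [432, 222, 462, 261])]
spoon [(0.94, [269, 171, 301, 212])]
spatula [(0.63, [250, 343, 361, 480])]
glass [(0.55, [403, 179, 432, 222]), (0.15, [270, 170, 303, 212])]
1.0 [0.19814523 0.61906257 0.22674103] [ 0.69865051 -0.69863006  0.1090987  -0.10909161] 0.09168475087591703 [ 0.05316199 -0.45222758  1.04636796]
```

Run:
```python
import cv2
a=cv2.imread('pics/top0.png')[90:410,110:540]; b=cv2.imread('pics/side0.png')[150:350,220:520]
a=cv2.resize(a,(800,595),interpolation=3); cv2.imwrite('pics/a.png',a)
cv2.imwrite('pics/b.png',cv2.resize(b,(800,533),interpolation=3))
```

```text
(no output)
```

View pics/a.png

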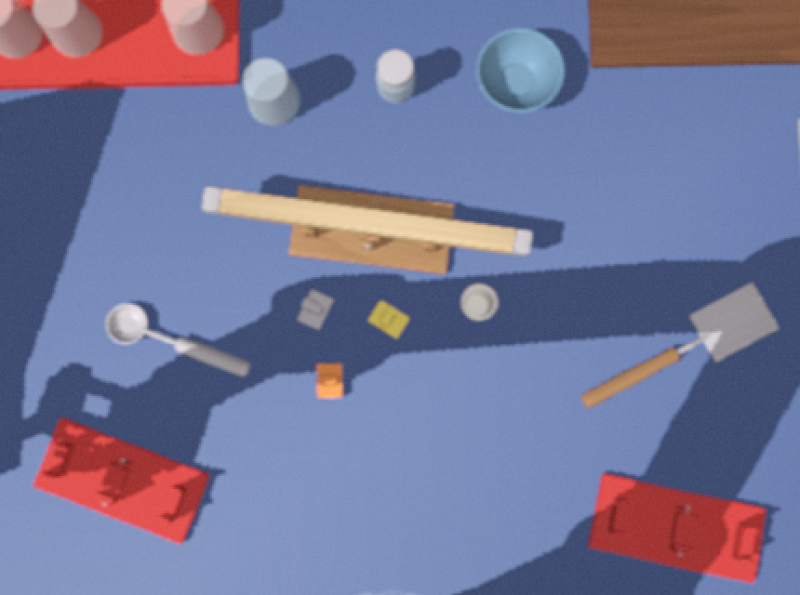

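View pics/b.png

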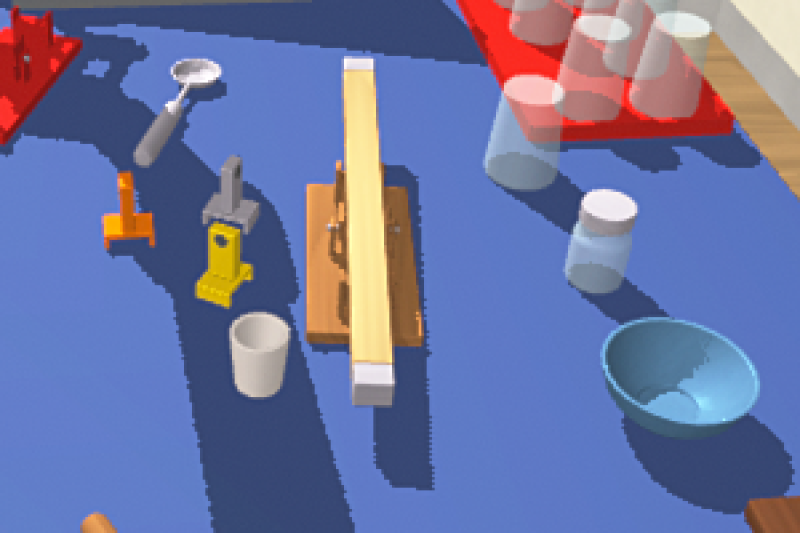

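Run:
```python
import cv2,numpy as np
t=cv2.imread('pics/top0.png'); s=cv2.imread('pics/side0.png')
C=np.zeros((600,800,3),np.uint8)
def put(img,x0,y0,w,h,k,ox,oy,rot=False):
    c=cv2.resize(img[y0:y0+h,x0:x0+w],None,fx=k,fy=k,interpolation=cv2.INTER_NEAREST)
    C[oy:oy+c.shape[0],ox:ox+c.shape[1]]=c
put(t,214,184,40,32,8,0,0)      # left end
put(t,364,206,40,32,8,330,0)
put(s,342,165,30,32,8,0,270)     # far end
put(s,342,275,36,36,8,250,270)
put(s,250,205,32,40,8,542,270)
cv2.imwrite('pics/c.png',C)
```

```text
(no output)
```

View pics/c.png

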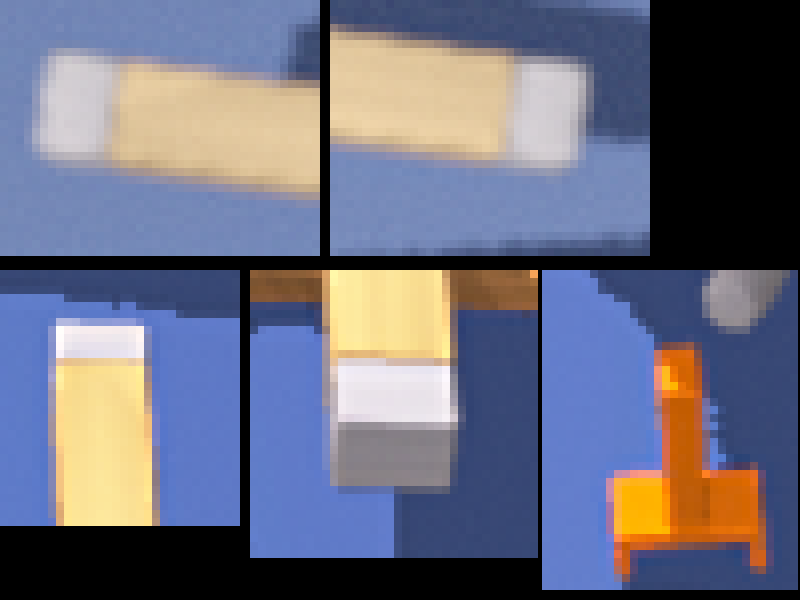

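```bash
cat >> h.py <<'E'
def tri(obs):
    A=[];b=[]
    for p,uv in obs:
        o=p['extrinsics'][:3,3];d=onplane(p,uv,0)-o;d/=np.linalg.norm(d);P=np.eye(3)-np.outer(d,d)
        A.append(P);b.append(P@o)
    A=np.vstack(A);b=np.hstack(b);X=np.linalg.lstsq(A,b,rcond=None)[0]
    return X,np.linalg.norm(A@X-b)
E
python3 - <<'E'
from h import *
t=snap('top');s=snap('side')
P={'leftEnd':((219.2,196.9),(354.5,171.6)),'leftB':((228,198.4),(354.6,176.4)),'rightB':((386.4,219.6),(359.7,286)),'rightEnd':((395.9,220.4),(360.1,294.2))}
for k,(a,b) in P.items():
    X,r=tri([(t,np.array(a)-.5),(s,np.array(b)-.5)]); print(k,X.round(4),round(r,4))
f=.5375
for c in [(300,187),(453,204),(447,272),(290,254)]:
    print('stand',onplane(t,(110+c[0]*f,90+c[1]*f),.012).round(4))
A=t['pixels'];B=s['pixels']
C=np.zeros((600,800,3),np.uint8)
def put(img,x0,y0,w,h,k,ox,oy):
    c=cv2.resize(img[y0:y0+h,x0:x0+w,::-1],None,fx=k,fy=k,interpolation=cv2.INTER_NEAREST)
    C[oy:oy+c.shape[0],ox:ox+c.shape[1]]=c
put(A,262,186,92,56,6,0,0)
put(A,266,240,30,30,8,556,0)
put(B,330,205,52,82,3,0,345)
put(B,290,205,40,40,6,170,345)
put(B,330,205,60,42,6,420,345)
cv2.imwrite('pics/d.png',C)
E
```

```text
leftEnd [0.588  0.2138 0.0835] 0.0011
leftB [0.5849 0.1944 0.0811] 0.0013
rightB [ 0.5353 -0.161   0.0549] 0.0009
rightEnd [ 0.5326 -0.1823  0.055 ] 0.0002
stand [0.6149 0.1032 0.012 ]
stand [ 0.5896 -0.0909  0.012 ]
stand [ 0.5028 -0.0816  0.012 ]
stand [0.5287 0.116  0.012 ]
```

View pics/d.png

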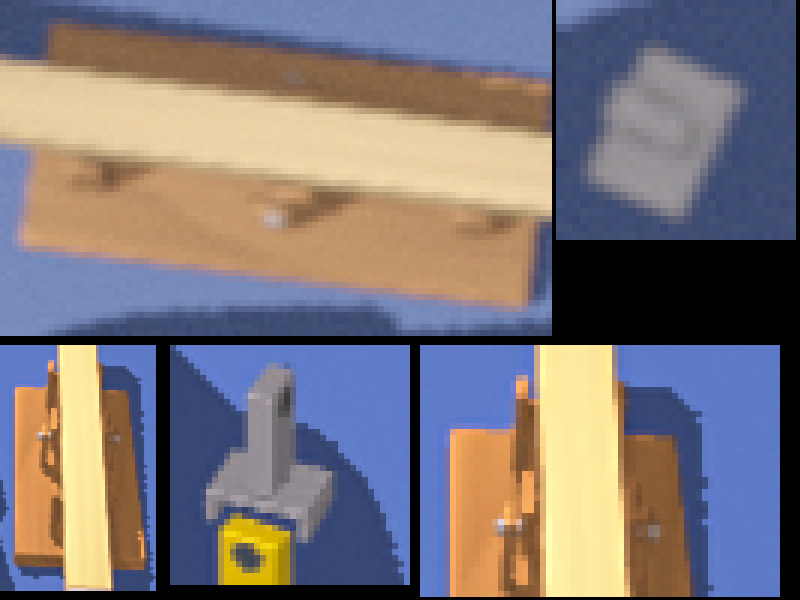

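```bash
cat >> h.py <<'E'
from scipy.spatial.transform import Rotation as Rn
def quat(psi,flip=False):
    sx=np.array([np.cos(psi),np.sin(psi),0]);sy=np.array([-np.sin(psi),np.cos(psi),0])
    k=-1 if flip else 1
    q=Rn.from_matrix(np.stack([-k*sy,[0,0,-1],k*sx],1)).as_quat(); return [q[3],q[0],q[1],q[2]]
PSI=-0.130
E
python3 - <<'E'
from h import *
t=snap('top');s=snap('side')
for c in [(270.3,189.7),(265,226.8),(350,236.8)]: print('stand',onplane(t,np.array(c)-.5,.012).round(4))
for z in (.02,.03,.04): print('pins mid',z,onplane(t,(308.8,210.1),z).round(4))
sd=onplane(t,(279.5,255.9),.014);print('saddle',sd)
T=[onplane(t,np.array([266+(u-556)/8-.5,240+v/8-.5]),.014) for u,v in [(652,42),(747,88),(685,218),(588,178)]];print(np.round(T,4), [np.linalg.norm(T[i]-T[i-1]).round(4) for i in range(4)])
# side check: lug top centre expected pixel
for z in (.014,.06): print('side px',z,proj(s,[sd[0],sd[1],z]).round(1),'top px',proj(t,[sd[0],sd[1],z]).round(1))
o=ctrl.observe();print(o['time_s'])
E_=np.array([.5326,-.1823,0.])
sy=np.array([-np.sin(-.13),np.cos(-.13),0])
for f in (False,True):
    for nm,p,psi in [('push',E_-sy*.03+[0,0,.035],-.13),('sad',[sd[0],sd[1],.023],-.445),('place',[.559,.012,.083],-.13)]:
        q=ctrl.inverse_kinematics(list(p),quat(psi,f)); print(f,nm,np.round(p,3),None if q is None else np.round(q,2))
E
```

```text
stand [0.6182 0.1067 0.012 ]
stand [0.5293 0.1192 0.012 ]
stand [ 0.5026 -0.0798  0.012 ]
pins mid 0.02 [0.5648 0.0144 0.02  ]
pins mid 0.03 [0.5629 0.0141 0.03  ]
pins mid 0.04 [0.561  0.0137 0.04  ]
saddle [0.45872254 0.0839236  0.014     ]
[[0.4849 0.0885 0.014 ]
 [0.471  0.0608 0.014 ]
 [0.4333 0.0791 0.014 ]
 [0.4454 0.1073 0.014 ]] [np.float64(0.0438), np.float64(0.031), np.float64(0.0419), np.float64(0.0307)]
side px 0.014 [305.9 227.3] top px [279.5 255.9]
side px 0.06 [306.  210.7] top px [277.7 253.8]
1.2
False push [ 0.529 -0.212  0.035] [-0.05  0.64  0.49  1.91 -0.45  0.71  0.58]
False sad [0.459 0.084 0.023] [-0.29  0.48  0.06  2.15 -0.06  0.52 -0.63]
False place [0.559 0.012 0.083] [-0.16  0.49  0.12  1.91 -0.08  0.75 -0.13]
True push [ 0.529 -0.212  0.035] [-0.53  1.18  1.35  1.92 -1.26  1.24 -1.97]
True sad [0.459 0.084 0.023] [ 0.13  0.52 -0.44  2.13  0.4   0.57  2.1 ]
True place [0.559 0.012 0.083] [-0.95  1.04  1.35  1.93 -1.12  1.21 -2.44]
```

```bash
sed -i 's/^PSI=.*/PSI=-0.134/' h.py
cat >> h.py <<'E'
from scipy.ndimage import gaussian_filter1d, map_coordinates
from scipy.optimize import brentq
SC=np.array([.5604,.0135,0.])
SX=np.array([np.cos(PSI),np.sin(PSI),0]);SY=np.array([-np.sin(PSI),np.cos(PSI),0])
def W(x,y,z): return SC+x*SX+y*SY+np.array([0,0,z])
def edge(p,lat,s0,z,sign=1,ch=0):
    s=np.arange(-.03,.03,.0005)+s0; prof=0
    for dl in (-.006,-.003,0,.003,.006):
        uv=np.array([proj(p,W(lat+dl,a,z)) for a in s])
        prof=prof+map_coordinates(p['pixels'][:,:,ch].astype(float),[uv[:,1],uv[:,0]],order=1)
    g=-sign*np.gradient(gaussian_filter1d(prof,4)); i=int(np.argmax(g[5:-5]))+5
    d=.5*(g[i-1]-g[i+1])/(g[i-1]-2*g[i]+g[i+1]); return s[i]+d*.0005
def meas(s0,lat=0.0,sign=1,pics=None):
    """far (+y) end: s along stand y and height of its top edge, lean"""
    t,sd=pics or (snap('top'),snap('side'))
    f=lambda z: edge(t,lat,s0,z,sign)-edge(sd,lat,s0,z,sign)
    zs=np.arange(.045,.11,.003);v=[f(z) for z in zs]
    for a,b,va,vb in zip(zs,zs[1:],v,v[1:]):
        if va*vb<=0 and abs(va-vb)<.02:
            z=a-va*(b-a)/(vb-va); s=edge(t,lat,s0,z,sign); return s,z,(z-.069)/s
    return None
E
python3 - <<'E'
from h import *
for nm,X in [('far',(.588,.2138)),('near',(.5326,-.1823))]:
    d=np.array([*X,0])-SC; print(nm,'lat',d@SX,'s',d@SY)
t,s=snap('top'),snap('side')
for lat in (-.002,0,.002): print(meas(.2,lat,1,(t,s)),meas(-.2,lat,-1,(t,s)))
E
```

```text
far lat 0.0005926294467802837 s 0.20219173769058615
near lat -0.0013920335734465134 s -0.1977587981419042
(np.float64(0.20290479780441043), np.float64(0.08259859000464645), np.float64(0.06701955868857655)) (np.float64(-0.19763237092710853), np.float64(0.05490527219695422), np.float64(0.07131791081049293))
(np.float64(0.20293946720964615), np.float64(0.08256257315826838), np.float64(0.06683063351229554)) (np.float64(-0.19770952610776404), np.float64(0.05496667675094318), np.float64(0.07097949970001843))
(np.float64(0.2029486467283389), np.float64(0.08253079986671746), np.float64(0.06667105243046725)) (np.float64(-0.1977491399765847), np.float64(0.05499115171249121), np.float64(0.07084151308656804))
```

Run:
```python
from h import *
Q=quat(PSI)
ctrl.move_gripper(0.0,20)
ctrl.move_to(list(W(-.001,-.235,.16)),Q)
ctrl.move_linear(list(W(-.001,-.235,.036)),Q,vel=.12)
w0=ctrl.observe()['wrist_force']
def f():
    return (ctrl.observe()['wrist_force']-w0)@SY
s=-.215; ctrl.move_linear(list(W(-.001,s,.036)),vel=.05); print(s,f())
for s in np.arange(-.213,-.1835,.003):
    ctrl.move_linear(list(W(-.001,s,.036)),vel=.02); print(round(s,4),round(f(),2))
ctrl.move_linear(list(W(-.001,s-.003,.036)),vel=.03); ctrl.pause(.4)
print(meas(.2028+s+.2072), ctrl.observe()['time_s'])
snap('side','e.png')
```

```text
-0.215 1.0125002208135296
-0.213 1.54
-0.21 1.4
-0.207 1.37
-0.204 -0.51
-0.201 -0.45
-0.198 -1.48
-0.195 -1.43
-0.192 -1.43
-0.189 -1.08
-0.186 -1.89
(np.float64(0.2229220100172756), np.float64(0.08464922409668423), np.float64(0.07020044407221819)) 11.3333
```

Run:
```python
from h import *
s=-.186
for i in range(6):
    s+=.007
    ctrl.move_linear(list(W(-.001,s,.036)),vel=.018)
    ctrl.move_linear(list(W(-.001,s-.003,.036)),vel=.03); ctrl.pause(.6)
    m=meas(.2229+s+.186); print(round(s,4),np.round(m,4) if m else m, round(ctrl.observe()['time_s'],2))
    if m and m[2]<.056: break
snap('side','f.png')
```

```text
-0.179 [0.2323 0.0746 0.024 ] 13.04
```

Run:
```python
from h import *
for i in range(2):
    t,s=snap('top'),snap('side')
    print(np.round(meas(.2305,0,1,(t,s)),4),np.round(meas(-.17,0,-1,(t,s)) or 0,4),ctrl.observe()['time_s']); 
    if i==0: ctrl.pause(.5)
A=cv2.resize(s['pixels'][150:320,310:400,::-1],None,fx=3.5,fy=3.5,interpolation=0)
B=cv2.resize(t['pixels'][170:270,200:410,::-1],None,fx=2.2,fy=2.2)
C=np.zeros((600,800,3),np.uint8);C[:A.shape[0],:A.shape[1]]=A;C[:B.shape[0],325:325+B.shape[1]]=B;cv2.imwrite('pics/g.png',C)
```

```text
[0.2305 0.0814 0.0537] 0 13.1917Traceback (most recent call last):
  File "<stdin>", line 4, in <module>
    return _wrapfunc(a, 'round', decimals=decimals, out=out)
    return _wrapit(obj, method, *args, **kwds)
    result = getattr(arr, method)(*args, **kwds)
TypeError: unsupported operand type(s) for *: 'NoneType' and 'float'
```

Run:
```python
from h import *
t,s=snap('top'),snap('side')
for z in np.arange(.06,.095,.005): print(round(z,3),round(edge(t,0,.2305,z),4),round(edge(s,0,.2305,z),4), round(edge(s,0,.2305,z,1,1),4),'|',round(edge(t,0,-.17,z,-1),4),round(edge(s,0,-.17,z,-1),4))
A=cv2.resize(s['pixels'][150:320,310:400,::-1],None,fx=3.5,fy=3.5,interpolation=0)
B=cv2.resize(t['pixels'][170:270,200:410,::-1],None,fx=2.2,fy=2.2)
C=np.zeros((600,800,3),np.uint8);C[:A.shape[0],:A.shape[1]]=A;C[:B.shape[0],325:325+B.shape[1]]=B
D=cv2.resize(s['pixels'][150:190,335:375,::-1],None,fx=8,fy=8,interpolation=0);C[230:550,325:645]=D;cv2.imwrite('pics/g.png',C)
```

```text
0.06 0.236 0.2166 0.2329 | -0.172 -0.1485
0.065 0.2347 0.2308 0.224 | -0.1719 -0.145
0.07 0.2334 0.2214 0.2147 | -0.1605 -0.1429
0.075 0.2322 0.2411 0.2057 | -0.1598 -0.1466
0.08 0.2309 0.2186 0.2172 | -0.1591 -0.1523
0.085 0.2296 0.209 0.208 | -0.159 -0.1581
0.09 0.2284 0.2032 0.2125 | -0.1585 -0.1444
0.095 0.2271 0.2311 0.2301 | -0.1855 -0.1503
```

View pics/g.png

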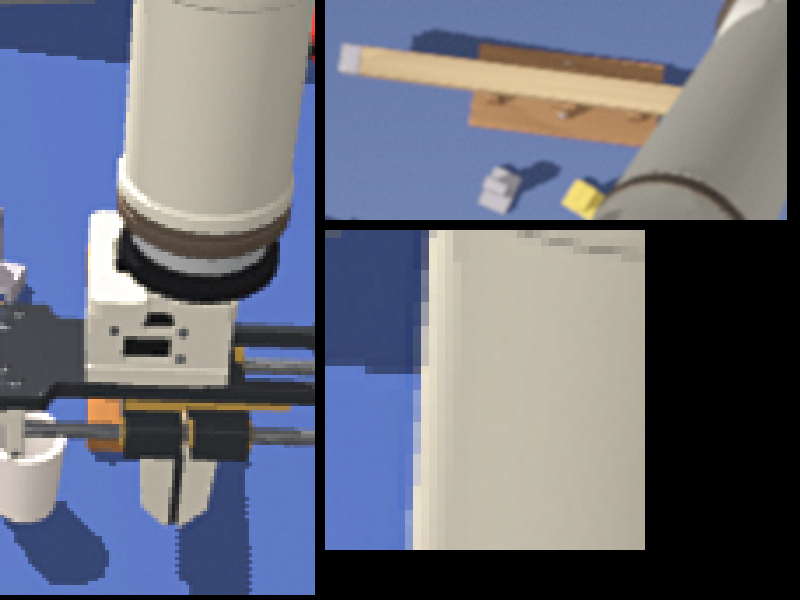

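```bash
cat >> h.py <<'E'
Q=quat(PSI)
def retreat(s):
    ctrl.move_linear(list(W(-.001,s-.018,.036)),vel=.08)
    ctrl.move_linear(list(W(-.05,s-.03,.15)),vel=.25)
    ctrl.move_to([.34,-.27,.22],Q)
def approach(s):
    ctrl.move_to(list(W(-.05,s-.03,.15)),Q)
    ctrl.move_linear(list(W(-.001,s-.018,.036)),vel=.25)
def look(far):
    t,s=snap('top'),snap('side')
    a=meas(far,0,1,(t,s));b=meas(far-.4,0,-1,(t,s))
    print('far',None if a is None else np.round(a,4),'near',None if b is None else np.round(b,4),'t',ctrl.observe()['time_s'])
    if a and b: print('slope',round((a[1]-b[1])/.4,4),'len',round(a[0]-b[0],4))
    return t,s
E
python3 - <<'E'
from h import *
retreat(-.182)
t,s=look(.2299)
A=cv2.resize(s['pixels'][150:320,310:400,::-1],None,fx=3.5,fy=3.5,interpolation=0)
B=cv2.resize(t['pixels'][170:270,200:410,::-1],None,fx=2.2,fy=2.2)
C=np.zeros((600,800,3),np.uint8);C[:A.shape[0],:A.shape[1]]=A;C[:B.shape[0],325:325+B.shape[1]]=B;cv2.imwrite('pics/g2.png',C)
E
```

```text
far [ 0.2391  0.0476 -0.0894] near [-0.1706  0.0572  0.0692] t 15.7583
slope -0.0239 len 0.4097
```

View pics/g2.png

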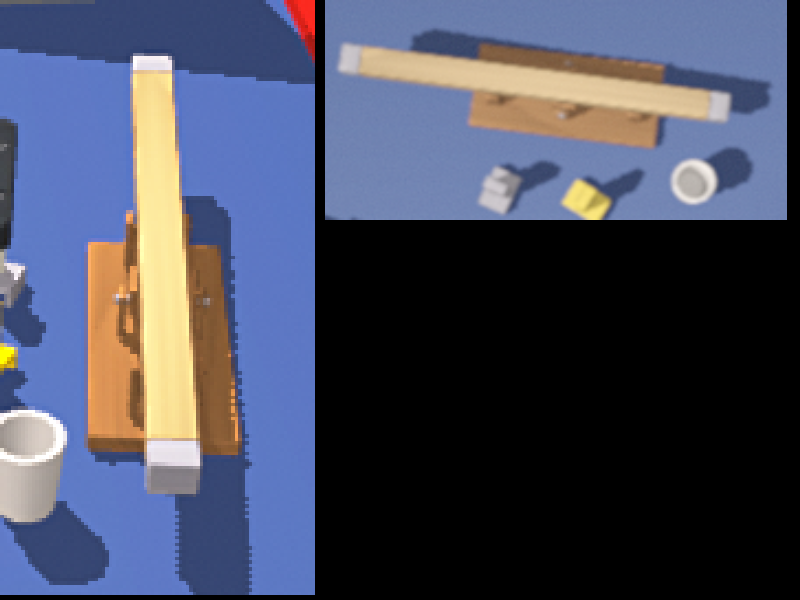

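```bash
sed -i 's/np.arange(-.03,.03,.0005)/np.arange(-.018,.018,.0005)/; s/np.arange(.045,.11,.003)/np.arange(.05,.095,.003)/' h.py
python3 - <<'E'
from h import *
t,s=look(.2299)
s0=-.186+.007
approach(s0)
for d in (.003,.007): ctrl.move_linear(list(W(-.001,s0+d,.036)),vel=.02)
retreat(s0+.007); look(.2299+.007)
E
```

```text
far [ 0.234   0.0679 -0.0045] near [-0.1706  0.0572  0.0693] t 15.8583
slope 0.0269 len 0.4045
far [ 0.2449  0.0549 -0.0575] near [-0.1631  0.0577  0.0692] t 20.6917
slope -0.007 len 0.408
```

Run:
```python
from h import *
t,s=snap('top'),snap('side')
for z in np.arange(.06,.095,.004): print(round(z,3),round(edge(t,0,.237,z),4),round(edge(s,0,.237,z),4),round(edge(s,0,.237,z,1,1),4),'|',round(edge(t,0,-.163,z,-1),4),round(edge(s,0,-.163,z,-1),4))
z=.084
for a in np.arange(.215,.26,.004):
    u,v=proj(s,W(0,a,z));print(round(a,3),round(u,1),round(v,1),s['pixels'][int(round(v)),int(round(u))])
```

```text
0.06 0.2436 0.2272 0.2316 | -0.1629 -0.1656
0.064 0.2426 0.2511 0.251 | -0.1627 -0.1699
0.068 0.2415 0.2436 0.2434 | -0.1624 -0.1743
0.072 0.2405 0.2363 0.2361 | -0.1621 -0.1783
0.076 0.2395 0.2511 0.251 | -0.1618 -0.1605
0.08 0.2384 0.2472 0.2469 | -0.1615 -0.165
0.084 0.2374 0.2396 0.2393 | -0.1612 -0.1695
0.088 0.2364 0.232 0.2317 | -0.1608 -0.174
0.092 0.2354 0.2246 0.2243 | -0.1605 -0.1787
0.215 353.3 168.4 [161 145 147]
0.219 353.2 167.7 [161 145 147]
0.223 353.1 166.9 [229 226 237]
0.227 353.1 166.1 [237 231 238]
0.231 353.0 165.4 [245 238 242]
0.235 353.0 164.6 [245 238 242]
0.239 352.9 163.8 [158 157 184]
0.243 352.9 163.1 [ 58  71 113]
0.247 352.8 162.3 [ 48  65 111]
0.251 352.8 161.6 [ 48  65 111]
0.255 352.7 160.9 [ 55  70 114]
0.259 352.6 160.1 [ 55  71 115]
```

```bash
python3 - <<'E'
import re
c=open('h.py').read()
c=c.replace("    for a,b,va,vb in zip(zs,zs[1:],v,v[1:]):","    L=list(zip(zs,zs[1:],v,v[1:]))\n    for a,b,va,vb in (L[::-1] if sign>0 else L):")
open('h.py','w').write(c)
E
python3 - <<'E'
from h import *
look(.237)
s=-.172; approach(s)
e0=edge(snap('top'),0,.237,.084); print(e0)
for i in range(5):
    s+=.005
    ctrl.move_linear(list(W(-.001,s,.036)),vel=.02)
    a=edge(snap('top'),0,.237+s+.172,.084)
    ctrl.move_linear(list(W(-.001,s-.003,.036)),vel=.03); ctrl.pause(.5)
    b=edge(snap('top'),0,.237+s+.172,.084)
    ex=e0+s+.172; print(round(s,4),'held',round(a-ex,4),'free',round(b-ex,4),round(ctrl.observe()['time_s'],2))
    if b-ex<-.0012: break
E
```

```text
far [0.237  0.0854 0.0691] near [-0.1631  0.0577  0.0692] t 20.8917
slope 0.0691 len 0.4001
0.23731953240835657
-0.167 held -0.0002 free -0.0008 24.5
-0.162 held -0.0001 free -0.0016 25.9
```

Run:
```python
from h import *
retreat(-.162); look(.2465)
```

```text
far [0.2445 0.0885 0.0797] near [-0.1521  0.0669  0.0136] t 27.775
slope 0.0539 len 0.3966
```

Run:
```python
from h import *
t,s=snap('top'),snap('side')
for z in np.arange(.054,.095,.003): print(round(z,3),round(edge(t,0,.247,z),4),round(edge(s,0,.247,z),4),'|',round(edge(t,0,-.153,z,-1),4),round(edge(s,0,-.153,z,-1),4))
C=np.zeros((600,800,3),np.uint8)
A=cv2.resize(s['pixels'][150:200,335:385,::-1],None,fx=7,fy=7,interpolation=0)
B=cv2.resize(s['pixels'][260:310,335:385,::-1],None,fx=7,fy=7,interpolation=0)
C[:350,:350]=A;C[:350,360:710]=B
D=cv2.resize(t['pixels'][170:270,200:410,::-1],None,fx=2.4,fy=2.4);C[355:595,:D.shape[1]]=D;cv2.imwrite('pics/k.png',C)
```

```text
0.054 0.2538 0.2584 | -0.1529 -0.1619
0.057 0.253 0.253 | -0.1527 -0.1409
0.06 0.2522 0.2476 | -0.1525 -0.1443
0.063 0.2514 0.2622 | -0.1523 -0.1477
0.066 0.2506 0.2589 | -0.1521 -0.151
0.069 0.2498 0.2534 | -0.1519 -0.1544
0.072 0.249 0.2479 | -0.1517 -0.1578
0.075 0.2482 0.2424 | -0.1516 -0.1612
0.078 0.2474 0.2368 | -0.1514 -0.1646
0.081 0.2465 0.2324 | -0.1512 -0.1677
0.084 0.2457 0.2315 | -0.151 -0.1502
0.087 0.2449 0.2516 | -0.1508 -0.1536
0.09 0.2441 0.2472 | -0.1506 -0.1571
0.093 0.2433 0.2416 | -0.1504 -0.1606
```

View pics/k.png

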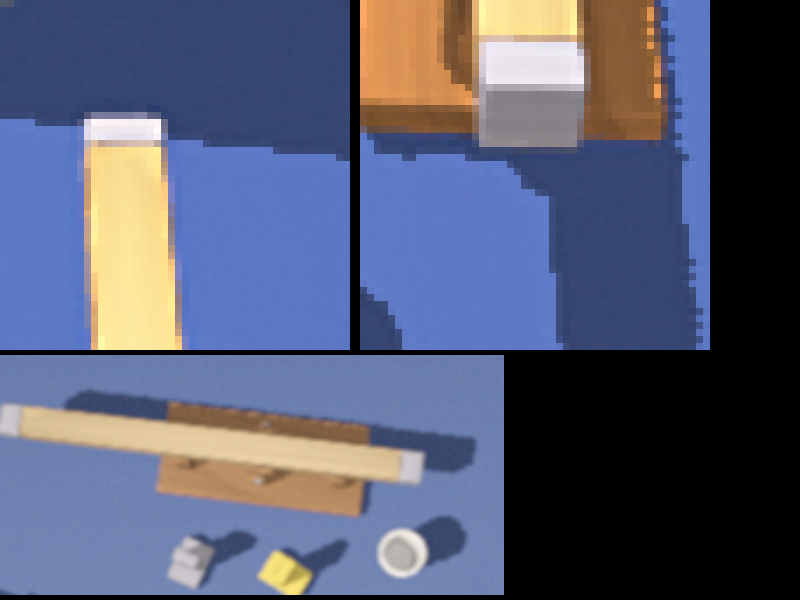

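```bash
python3 - <<'E'
c=open('h.py').read()
c=c.replace("    return None","    return None",1)
# choose the crossing giving least lean mismatch: restrict z to a band round the level height
c=c.replace("np.arange(.05,.095,.003)","np.arange(.0605,.0795,.002)")
open('h.py','w').write(c)
E
python3 - <<'E'
from h import *
E=lambda: edge(snap('top'),0,.249,.0705)
e0=E(); approach(-.162)
print(e0,E())
for s in np.arange(-.163,-.157,.0005):
    ctrl.move_linear(list(W(-.001,s,.036)),vel=.02); e=E(); print(round(s,4),round(e-e0,4))
    if e-e0>.0011: break
retreat(s); look(.2505); print(s)
E
```

```text
0.2494163099861195 0.2494522400880492
-0.163 -0.0001
-0.1625 -0.0001
-0.162 -0.0001
-0.1615 -0.0
-0.161 -0.0001
-0.1605 0.0001
-0.16 0.0004
-0.1595 0.0011
far [0.2503 0.0703 0.0051] near [-0.1506  0.0683  0.0049] t 34.4667
slope 0.005 len 0.4009
-0.1595
```

```bash
cat >> h.py <<'E'
def latedge(p,s,z=.0695):
    x=np.arange(.004,.026,.0005);prof=0
    for ds in np.linspace(-.01,.01,9):
        uv=np.array([proj(p,W(a,s+ds,z)) for a in x]);prof=prof+map_coordinates(p['pixels'][:,:,0].astype(float),[uv[:,1],uv[:,0]],order=1)
    g=-np.gradient(gaussian_filter1d(prof,2));i=int(np.argmax(g[3:-3]))+3
    return x[i]+.5*(g[i-1]-g[i+1])/(g[i-1]-2*g[i]+g[i+1])*.0005-.014
E
python3 - <<'E'
from h import *
t,s=snap('top'),snap('side')
for n,p in (('top',t),('side',s)): print(n,[(a,round(latedge(p,a),4)) for a in (-.125,.13,.17,.21)])
ctrl.move_gripper(.05)
q=quat(-.445)
ctrl.move_to([.4587,.0839,.13],q)
ctrl.move_linear([.4587,.0839,.023],q,vel=.1)
ctrl.move_gripper(0.0,25)
o=ctrl.observe();print('width',o['width'],o['time_s'])
ctrl.move_linear([.4587,.0839,.16],q,vel=.15)
ctrl.move_to(list(W(-.0005,0,.135)),Q)
t,s=snap('top'),snap('side');o=ctrl.observe();print(o['width'],o['eef_pos'],W(-.0005,0,.135),o['time_s'])
B=cv2.resize(s['pixels'][150:300,310:400,::-1],None,fx=4,fy=4,interpolation=cv2.INTER_CUBIC)
A=cv2.resize(t['pixels'][160:260,230:400,::-1],None,fx=2.5,fy=2.5)
C=np.zeros((600,800,3),np.uint8);C[:,:360]=B;C[:250,365:365+425]=A;cv2.imwrite('pics/m.png',C)
E
```

```text
top [(-0.125, np.float64(-0.0002)), (0.13, np.float64(0.0)), (0.17, np.float64(-0.0001)), (0.21, np.float64(-0.0005))]
side [(-0.125, np.float64(-0.001)), (0.13, np.float64(-0.001)), (0.17, np.float64(-0.0015)), (0.21, np.float64(-0.0007))]
width 0.011943881521868758 38.85
0.01191570895230739 [0.55861156 0.01442974 0.13404959] [0.55990448 0.0135668  0.135     ] 40.5833
```

View pics/m.png

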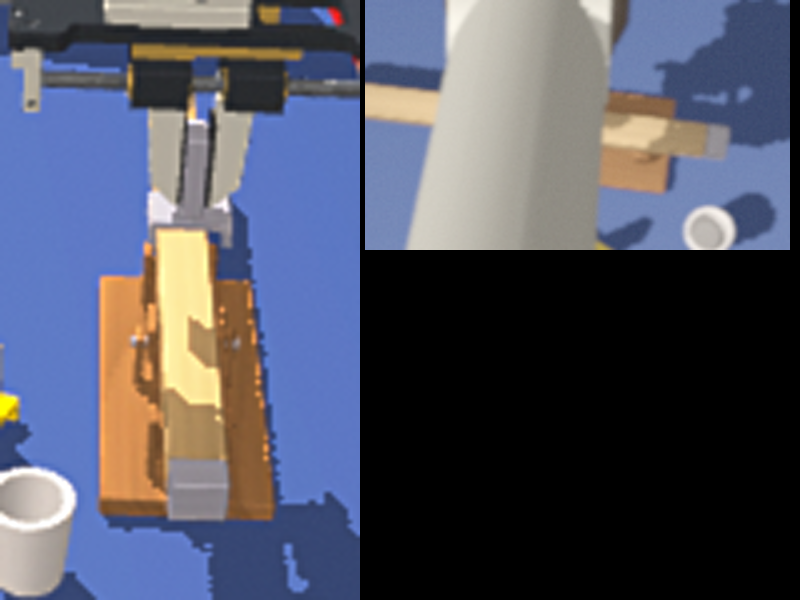

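Run:
```python
from h import *
ctrl.pause(.2);s=snap('side');o=ctrl.observe();tp=np.array(o['eef_pos']);print(tp,(tp-SC)@SX,(tp-SC)@SY,o['time_s'])
R=Rn.from_quat(np.roll(o['tcp_rot'],-1)).as_matrix();print(R.round(3).tolist())
def S(x,y,z): return tp+x*SX+y*SY+np.array([0,0,.019-.042+z])
for n,a in {'legL near bottom':(-.021,-.015,0),'legR near bottom':(.021,-.015,0),'plateL near top':(-.021,-.015,.014),'plateR near top':(.021,-.015,.014),'plateL far top':(-.021,.015,.014),'lugtopL near':(-.006,-.012,.06),'lugtopR near':(.006,-.012,.06),'lugtopR far':(.006,.012,.06)}.items():
    u=proj(s,S(*a));print(n,u.round(1),((u-[325,195])*10+5).round())
cv2.imwrite('pics/n.png',cv2.resize(s['pixels'][170:220,325:385,::-1],None,fx=10,fy=10,interpolation=0))
```

```text
[0.55963627 0.01449379 0.13533744] -0.0008896503419123367 0.0008828504115549602 40.8333
[[-0.132, 0.0, 0.991], [-0.991, 0.0, -0.132], [-0.001, -1.0, 0.0]]
legL near bottom [347.5 210.1] [230. 156.]
legR near bottom [368.  210.8] [435. 163.]
plateL near top [347.9 204.4] [234.  99.]
plateR near top [368.5 205. ] [440. 105.]
plateL far top [347.5 196.5] [230.  20.]
lugtopL near [356.8 184.3] [ 323. -102.]
lugtopR near [362.9 184.5] [ 384. -100.]
lugtopR far [362.3 178.4] [ 378. -161.]
```

View pics/n.png

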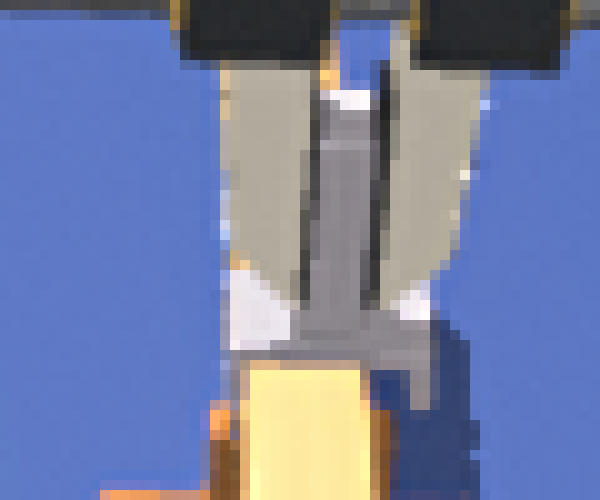

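Run:
```python
from h import *
P=lambda z: list(W(-.0005,.001,z))
ctrl.move_linear(P(.095),Q,vel=.08); ctrl.pause(.1)
ctrl.move_linear(P(.0836),Q,vel=.02); ctrl.pause(.2)
o=ctrl.observe();print(o['eef_pos'],(np.array(o['eef_pos'])-SC)@SX,(np.array(o['eef_pos'])-SC)@SY,o['wrist_force'],o['width'])
ctrl.move_gripper(.03,3); ctrl.pause(.2)
ctrl.move_linear(P(.2),Q,vel=.12)
ctrl.move_to([.34,.3,.3],Q); ctrl.pause(.5)
t,s=look(.2505)
B=cv2.resize(s['pixels'][150:310,320:400,::-1],None,fx=3.7,fy=3.7,interpolation=cv2.INTER_CUBIC)
A=cv2.resize(t['pixels'][160:260,200:410,::-1],None,fx=2.3,fy=2.3)
D=cv2.resize(s['pixels'][190:250,325:385,::-1],None,fx=5.5,fy=5.5,interpolation=0)
C=np.zeros((600,800,3),np.uint8);C[:B.shape[0],:B.shape[1]]=B;C[:A.shape[0],300:300+A.shape[1]]=A;C[240:570,300:630]=D;cv2.imwrite('pics/o.png',C)
```

```text
[0.56012567 0.0145289  0.08368265] -0.00040933284683996956 0.0009830207809951616 [ 0.70248185  0.67706549 -0.58582324] 0.011520567524577939
far [ 0.2508  0.0683 -0.0029] near [-0.151   0.062   0.0463] t 46.3583
slope 0.0157 len 0.4018
```

View pics/o.png

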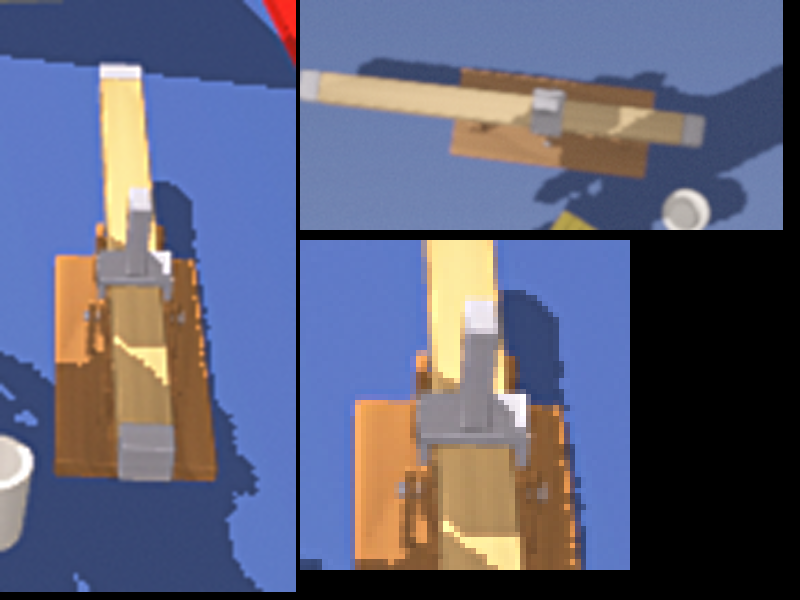

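Run:
```python
from h import *
t,s=snap('top'),snap('side')
f=lambda X,ox,oy,k,sx,sy:((proj(s,X)+.5-[ox,oy])*k+[sx,sy]).round(0)
Z=lambda X:f(X,325,190,5.5,300,240)
for n,a in {'legL bot':(-.0215,-.014,.060),'legR bot':(.0205,-.014,.060),'plateR near top':(.0205,-.014,.074),'lugtopL near':(-.0065,-.011,.120),'lugtopR near':(.0055,-.011,.120),'lugtopR far':(.0055,.013,.12)}.items(): print(n,Z(W(*a)))
for z in (.062,.066,.069,.072): print('near edge row',z,f(W(0,-.151,z),320,150,3.7,0,0),'bottom',f(W(0,-.151,z-.024),320,150,3.7,0,0))
for z in (.066,.069,.072):print('far',z,round(edge(t,0,.2505,z),4),round(edge(s,0,.2505,z),4),'near',round(edge(t,0,-.151,z,-1),4),[round(edge(s,0,-.151,z,-1,c),4) for c in (0,1,2)])
u=proj(s,W(0,-.151,.069));c=int(round(u[0]))
print(u,s['pixels'][int(u[1])-8:int(u[1])+14,c].tolist(),ctrl.observe()['time_s'])
```

```text
legL bot [419. 466.]
legR bot [528. 470.]
plateR near top [531. 440.]
lugtopL near [469. 333.]
lugtopR near [501. 334.]
lugtopR far [498. 299.]
near edge row 0.062 [148. 459.] bottom [144. 494.]
near edge row 0.066 [148. 453.] bottom [145. 488.]
near edge row 0.069 [149. 448.] bottom [145. 484.]
near edge row 0.072 [149. 444.] bottom [146. 479.]
far 0.066 0.2515 0.2552 near -0.1507 [np.float64(-0.1504), np.float64(-0.1504), np.float64(-0.1504)]
far 0.069 0.2507 0.2495 near -0.1505 [np.float64(-0.1538), np.float64(-0.1538), np.float64(-0.1538)]
far 0.072 0.2499 0.2438 near -0.1503 [np.float64(-0.1572), np.float64(-0.1571), np.float64(-0.1572)]
[359.66170773 270.69711103] [[173, 137, 90], [174, 137, 90], [152, 132, 112], [145, 141, 150], [150, 145, 151], [147, 142, 147], [147, 141, 148], [146, 141, 148], [151, 145, 150], [155, 148, 156], [137, 131, 139], [135, 129, 135], [139, 133, 139], [141, 135, 139], [136, 131, 136], [139, 131, 137], [144, 137, 142], [147, 137, 144], [62, 75, 117], [50, 68, 115], [55, 70, 116], [56, 72, 116]] 46.4583
```

```bash
python3 -c "
from h import *
look(.2505); ctrl.sign_off()"
```

```text
far [ 0.2508  0.0683 -0.0027] near [-0.151   0.062   0.0462] t 46.5583
slope 0.0158 len 0.4017
the job is handed in; nothing more can be done
```

The rail now balances level on the rocker with the steel saddle sitting astride it, and I handed the job in at about 46.5 s of the 72 s allowed. No verdict is reported back.

I slid the rail about 48 mm towards +y by pushing its filled end with the shut fingers. I backed off and looked at the lean several times along the way. Then I gripped the saddle by its lug, lowered it over the rail at the rocker, let go and moved the arm clear.

**Balance before the saddle:** the two cameras gave a lean of about 0.005 rad. Allowing for a bias I saw at the start, it could be up to about 0.009 rad, against a limit of 0.03.

**Saddle after release:** its projected corners matched the side picture to about 1 mm. It was released about 1 mm towards +y of the rocker's middle and 0.4 mm off sideways in the stand frame, as I located the stand from the pictures.

**Lean after release:** the far end and a hand-checked near end gave about 0.006 rad, or up to about 0.01 with the bias.

**One check disagreed:** the automatic near-end reading gave 0.062 m instead of about 0.066 m, which makes the lean 0.016 rad. That end was then in the arm's shadow and I believe it latched on to a false edge. Even so, 0.016 rad is within the limit. Several earlier automatic readings were also wrong, because the arm blocked the side view or the edge search chose the wrong edge. I spotted those and measured again with the arm out of the way.

I pushed the rail in small, slow steps, with wrist readings of about 2–3 N. I did not re-measure the other kitchen things at the end. The arm was never meant to touch them, and the ones in the last pictures looked in place.

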